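# Turn the row of finishing tools about in the second rack

### The arm

A 6-joint arm with a two-finger parallel gripper is mounted at the origin on the work surface. World frame = base frame: x ahead of the robot, y to its left, z up, the work surface at z = 0. Lengths are in m, angles in rad, forces in N, time in s.
With the tool pointing down it reaches from about 0.2 to 0.875 m from the base axis. Payload 3.4 kg.
Tool frame: the origin (TCP) lies between the finger pads; the fingertips stand 25 mm ahead of it and the grasp point (between the pads) lies 6 mm ahead of it (r.nose_length is the z of the fingertips in the tool frame, in m); z points along the fingers, y is the line along which they close (so a half turn about z gives the same grasp; the last joint's range is limited). The gripper opens to 94 mm and grips with 3 to 60 N. Pads are 16 mm wide; open, the fingers measure 119 mm over their backs; the gripper's body (75 mm by 177 mm) begins 78 mm behind the grasp point.
Start: joints at [1.029, 0.276, 1.505, -0, 1.361, -0.121], TCP at [0.235, 0.525, 0.23] pointing down, gripper open.
Joint ranges: [-2.89, 2.89], [-0.75, 2.08], [0.22, 2.7], [-1.18, 4.32], [0.11, 2.71], [-2.7, 2.7]. Speed limits (rad/s): [2.57, 2.57, 3.14, 3.14, 3.14, 3.14].

### API

Orientations are given as a unit quaternion [w, x, y, z].
In Python, from plant import r, gripper_to, inverse_kinematics, vision, models, telemetry gives the robot as it stands. Calls block until the motion is done:
- r.move_to(position, orientation): joint-space move of the TCP to a pose.
- r.move_l(position, rot=None, vel=0.15, guard=None): straight line of the TCP; rot=None keeps the orientation; vel is the mean speed in m/s. With guard (N) it stops when the force on the tool has changed by that much, and returns True; else False.
- r.movej(angles): joint-space move.
- gripper_to(opening, f_grip=None): finger opening in m; f_grip is the grip in N (None keeps the last); returns when the fingers have stopped.
- r.hold(seconds).
- inverse_kinematics(position, orientation): joint angles nearest the present ones, or None.
- vision.snapshot(name): name is "scene" or "top" or "wrist"; returns the picture (384x512x3 uint8, red, green, blue); there is no depth.
- vision.get_calibration(name): a dict with "fx", "fy", "cx", "cy" (pixels), "position" and "orientation" of the camera in the world. Camera axes: x right, y down, z forward; pixel columns grow to the right and rows downward; lengths in m; the calibration is good to about 2 mm. A picture is of the moment at which its call begins: read the wrist's pose just before it. get_calibration takes no time and is no camera call; for the wrist camera it gives the pose at the moment of the call.
A pose or a line that the arm cannot do raises r.PlanningError and nothing moves.
- r.sign_off(): hands the job in; it is judged then, once.
Trained networks look in the newest picture that a camera, given by its name, has taken for a name from the list of things; names that differ only in an ending like _2 or _b are one class to them, and where a whole thing is asked for, a point or a joint stands for the part that bears it (a point fixed in the world has none). Each returns a list of dicts, best first, with "score" (0 to 1); they miss things now and then, are a little off and sometimes report something else, mostly with a low value. They report only what shows in the picture. A call takes as long as a camera call. They do not tell look-alikes from the thing itself.
- models.boxes_of(thing, camera): "at" ([x, y, z] in m, in world coordinates, good to about 4 mm: the middle of the surface that is visible of it).
- models.regions_of(thing, camera): "pixels" (384x512 bool, what is visible of it).
- models.mark_of(thing, camera): "at" ([x, y, z] in m, in world coordinates, good to about 4 mm: a listed point, or the origin of a listed thing).
Readings, each from a call of its own:
- telemetry.current_t(): time.
- telemetry.current_joints(): joint angles.
- telemetry.current_dq(): joint speeds.
- telemetry.current_joint_efforts(): joint torques, N m.
- telemetry.current_ee_pos(): TCP position.
- telemetry.current_tool_rot(): TCP orientation.
- telemetry.current_wrist_force(): force on the tool from outside, world axes, zero at the start.
- telemetry.current_torque(): the same for the moment, N m.
- telemetry.current_opening(): finger opening in m.
- telemetry.current_finger_force(): force on a finger pad.
Only numpy, scipy, OpenCV 4.12 (cv2) and the standard library are available. Lean on these libraries where they do the work, as an engineer would, in place of code of your own. Each camera call takes 0.05 s, during which the arm holds its last target. There are 200 camera calls.

### The job

Lay the four finishing tools from the full rack over into the empty rack in reverse order, so that the tool now nearest the robot ends up furthest from it and so on down the row, ready for work from the other side of the bench. Each tool goes down into its own pair of saddles, lying flat across both rails with its handle centred on them. Set them down gently: do not drop a tool or let one fall on the bench.

Things in the scene. Friction and masses are not known exactly. Their poses are not given: they have to be found in the camera images.
- awl: Wooden handle 122 long, 26 wide, 25 high, with one round steel spike of 8 thick tapering to a point, sticking out 67 beyond the handle (mm). Origin: middle of the handle's underside, midway along the handle (the balance point lies up to 15 mm from it towards the steel end); x along the tool towards its (or one) steel end, z up. About 0.1 kg. It lies level on its handle's flat underside.
- chisel: Wooden handle 135 long, 24 wide, 24 high, with a narrow flat steel blade (18 wide) reaching 70 beyond the handle (mm). Origin: middle of the handle's underside, midway along the handle (the balance point lies up to 15 mm from it towards the steel end); x along the tool towards its (or one) steel end, z up. About 0.1 kg. It lies level on its handle's flat underside.
- scraper: Wooden handle 118 long, 26 wide, 23 high, with a T-shaped steel blade, 54 wide across its end, reaching 52 beyond the handle (mm). Origin: middle of the handle's underside, midway along the handle (the balance point lies up to 15 mm from it towards the steel end); x along the tool towards its (or one) steel end, z up. About 0.1 kg. It lies level on its handle's flat underside.
- burnisher: Double-ended: wooden handle 120 long, 25 wide, 24 high, with a round steel rod of 9 thick sticking out 48 at both ends (mm). Origin: middle of the handle's underside, midway along the handle (the balance point lies up to 15 mm from it towards the steel end); x along the tool towards its (or one) steel end, z up. About 0.1 kg. It lies level on its handle's flat underside.
- full_rack: Fixed wooden rack, left or right on the bench, that holds the tools at the start: base board 290 x 120 x 12 mm, two rails along x, each 14 mm thick, tops 40 mm above the bench, centred at y = -34 and +34 mm; between them 54 mm are free, where fingers can reach down beside a handle. Origin: centre of its underside, on the bench. x: along the row, away from the robot; y: across the rails.
- empty_rack: Rack of the same build and axes (x along the row, away from the robot), empty, on the bench's other side. Four places at x = -99, -33, 33, 99 mm, y = 0. At each, a U-shaped light-wood saddle on either rail: seat 45 mm above the bench, 42 mm clear between cheeks that rise 12 mm above it and are 8 thick. A handle lies across both saddles, along y. Origin: centre of its underside.
- awl_saddle: Pair of fixed light-wood U saddles on the full rack's rails in which the awl lies at the start; all pairs are alike, as on the empty rack. It stays and so marks the tool's starting place in the row (66 mm between places). Origin: midway between the two, at the rails' top, 40 mm above the bench, seat 5 mm higher. Axes as the rack's.
- chisel_saddle: Pair of fixed light-wood U saddles on the full rack's rails in which the chisel lies at the start; all pairs are alike, as on the empty rack. It stays and so marks the tool's starting place in the row (66 mm between places). Origin: midway between the two, at the rails' top, 40 mm above the bench, seat 5 mm higher. Axes as the rack's.
- scraper_saddle: Pair of fixed light-wood U saddles on the full rack's rails in which the scraper lies at the start; all pairs are alike, as on the empty rack. It stays and so marks the tool's starting place in the row (66 mm between places). Origin: midway between the two, at the rails' top, 40 mm above the bench, seat 5 mm higher. Axes as the rack's.
- burnisher_saddle: Pair of fixed light-wood U saddles on the full rack's rails in which the burnisher lies at the start; all pairs are alike, as on the empty rack. It stays and so marks the tool's starting place in the row (66 mm between places). Origin: midway between the two, at the rails' top, 40 mm above the bench, seat 5 mm higher. Axes as the rack's.
There are look-alikes about, which are no part of the job. What is shaped like the chisel but pink is not meant.

How it is judged:
At the end, for the whole second after the job is handed in: Each tool rests in the empty rack's saddles at the mirror of its starting place: origin within 12 mm along the row, 22 mm across it, 6 mm of seat height; handle within 0.25 rad of square to the row (either way round), level within 0.15 rad; all at rest (((x of awl_saddle in the frame of full_rack between -0.119 and -0.079 m and x of awl in the frame of empty_rack between 0.087 and 0.111 m) or (x of awl_saddle in the frame of full_rack between -0.053 and -0.013 m and x of awl in the frame of empty_rack between 0.021 and 0.045 m) or (x of awl_saddle in the frame of full_rack between 0.013 and 0.053 m and x of awl in the frame of empty_rack between -0.045 and -0.021 m) or (x of awl_saddle in the frame of full_rack between 0.079 and 0.119 m and x of awl in the frame of empty_rack between -0.111 and -0.087 m)) and y of awl in the frame of empty_rack between -0.022 and 0.022 m and z of awl in the frame of empty_rack between 0.039 and 0.051 m and angle between the x axis of each of awl, chisel, scraper, burnisher and the y axis of empty_rack, either way round below 0.25 rad and angle between each of awl, chisel, scraper, burnisher's own z axis and vertical below 0.15 rad and linear speed of each of awl, chisel, scraper, burnisher below 0.02 m/s and angular speed of each of awl, chisel, scraper, burnisher below 0.2 rad/s and ((x of chisel_saddle in the frame of full_rack between -0.119 and -0.079 m and x of chisel in the frame of empty_rack between 0.087 and 0.111 m) or (x of chisel_saddle in the frame of full_rack between -0.053 and -0.013 m and x of chisel in the frame of empty_rack between 0.021 and 0.045 m) or (x of chisel_saddle in the frame of full_rack between 0.013 and 0.053 m and x of chisel in the frame of empty_rack between -0.045 and -0.021 m) or (x of chisel_saddle in the frame of full_rack between 0.079 and 0.119 m and x of chisel in the frame of empty_rack between -0.111 and -0.087 m)) and y of chisel in the frame of empty_rack between -0.022 and 0.022 m and z of chisel in the frame of empty_rack between 0.039 and 0.051 m and ((x of scraper_saddle in the frame of full_rack between -0.119 and -0.079 m and x of scraper in the frame of empty_rack between 0.087 and 0.111 m) or (x of scraper_saddle in the frame of full_rack between -0.053 and -0.013 m and x of scraper in the frame of empty_rack between 0.021 and 0.045 m) or (x of scraper_saddle in the frame of full_rack between 0.013 and 0.053 m and x of scraper in the frame of empty_rack between -0.045 and -0.021 m) or (x of scraper_saddle in the frame of full_rack between 0.079 and 0.119 m and x of scraper in the frame of empty_rack between -0.111 and -0.087 m)) and y of scraper in the frame of empty_rack between -0.022 and 0.022 m and z of scraper in the frame of empty_rack between 0.039 and 0.051 m and ((x of burnisher_saddle in the frame of full_rack between -0.119 and -0.079 m and x of burnisher in the frame of empty_rack between 0.087 and 0.111 m) or (x of burnisher_saddle in the frame of full_rack between -0.053 and -0.013 m and x of burnisher in the frame of empty_rack between 0.021 and 0.045 m) or (x of burnisher_saddle in the frame of full_rack between 0.013 and 0.053 m and x of burnisher in the frame of empty_rack between -0.045 and -0.021 m) or (x of burnisher_saddle in the frame of full_rack between 0.079 and 0.119 m and x of burnisher in the frame of empty_rack between -0.111 and -0.087 m)) and y of burnisher in the frame of empty_rack between -0.022 and 0.022 m and z of burnisher in the frame of empty_rack between 0.039 and 0.051 m); the robot touches nothing.
It fails at once if a tool is dropped: it moves faster than 0.8 m/s (a fall of over 3 cm) with no finger touching it ((linear speed of awl above 0.8 m/s and contact force between awl and the fingers below 0.01 N) or (linear speed of chisel above 0.8 m/s and contact force between chisel and the fingers below 0.01 N) or (linear speed of scraper above 0.8 m/s and contact force between scraper and the fingers below 0.01 N) or (linear speed of burnisher above 0.8 m/s and contact force between burnisher and the fingers below 0.01 N)).
It fails at once if a tool's origin comes lower than 30 mm above the bench (fallen off the racks) (height (world z) of any of awl, chisel, scraper, burnisher below 0.03 m).
It also fails if it takes over 115 s, if anything falls off the work surface, if the arm or the gripper's body presses on something with over 40 N, if the wrist force passes 120 N, or if a joint passes its speed limit or range.

## Working session

There is one attempt and no reset: what is moved stays moved. The work goes in short steps, each a Python script; the robot and the scene stay as the last script left them, time stands still between calls to the robot, and variables do not carry over. Pictures are saved under pics/ and viewed, at most 14 in all, crops included, and the job is handed in when it is done.

```bash
mkdir -p pics; python3 - <<'E'
from plant import r, vision, models, telemetry
import cv2, numpy as np
for c in ["top","scene"]:
    im=vision.snapshot(c); cv2.imwrite(f"pics/{c}0.png",im[:,:,::-1])
    k=vision.get_calibration(c); print(c,{a:np.round(b,3).tolist() for a,b in k.items()})
for n in ["awl","chisel","scraper","burnisher","full_rack","empty_rack","awl_saddle","chisel_saddle","scraper_saddle","burnisher_saddle"]:
    for c in ["top"]:
        print(n,c,[(np.round(d["at"],3).tolist(),round(float(d["score"]),2)) for d in models.mark_of(n,c)[:6]])
print(telemetry.current_t(),telemetry.current_tool_rot())
E
```

```text
top {'fx': 398.734, 'fy': 398.734, 'cx': 260.251, 'cy': 195.193, 'position': [0.349, 0.151, 1.086], 'orientation': [0.025, -0.703, 0.71, -0.031]}
scene {'fx': 417.541, 'fy': 417.541, 'cx': 249.226, 'cy': 192.263, 'position': [1.609, -0.022, 0.766], 'orientation': [-0.375, 0.647, 0.582, -0.319]}
awl top [([0.574, 0.253, 0.046], 0.97)]
chisel top [([0.25, 0.242, 0.001], 0.73), ([0.295, 0.564, 0.003], 0.73)]
scraper top [([0.638, 0.244, 0.043], 0.87), ([0.569, 0.253, 0.04], 0.55)]
burnisher top []
full_rack top [([0.539, 0.257, -0.002], 0.82)]
empty_rack top [([0.516, -0.228, -0.001], 0.63)]
awl_saddle top [([0.57, 0.25, 0.037], 0.45), ([0.576, 0.254, 0.042], 0.18)]
chisel_saddle top [([0.575, 0.255, 0.044], 0.73), ([0.443, 0.276, 0.04], 0.59)]
scraper_saddle top [([0.44, 0.28, 0.041], 0.56), ([0.632, 0.243, 0.038], 0.44), ([0.44, 0.274, 0.045], 0.24)]
burnisher_saddle top [([0.504, 0.262, 0.042], 0.53)]
0.6 [1.74918321e-05 2.08844387e-01 9.77948884e-01 5.22250236e-05]
```

View pics/top0.png

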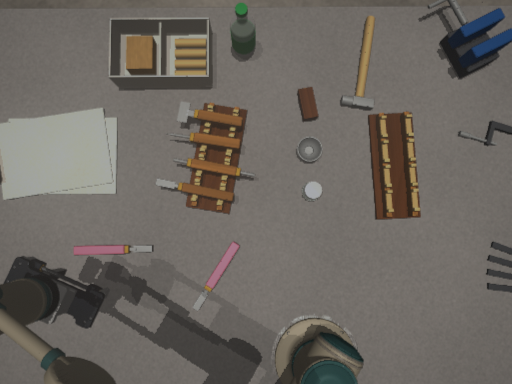

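View pics/scene0.png

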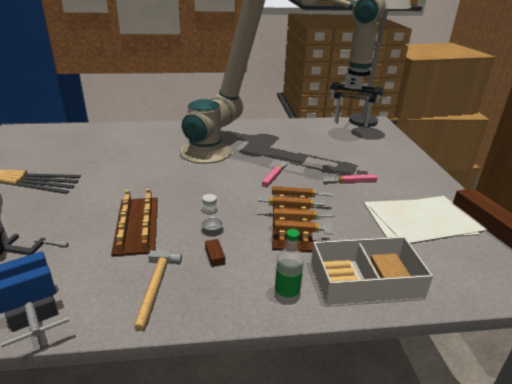

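The top view shows the row from far to near: scraper (210,117), awl (215,140), burnisher (213,167) and chisel (205,190). The empty rack is at (395,165), and the pink look-alikes at (110,250) and (222,262) lie on the bench. Next I'll take wrist views over both racks.

```bash
cat > h.py <<'E'
from plant import r, gripper_to, inverse_kinematics, vision, models, telemetry
import cv2, numpy as np
from scipy.spatial.transform import Rotation as R
def down(a):
    "tool pointing down, closing line at world angle a"
    best=None
    for s in (0,np.pi):
        y=np.array([np.cos(a+s),np.sin(a+s),0]); z=np.array([0,0,-1.]); x=np.cross(y,z)
        q=R.from_matrix(np.c_[x,y,z]).as_quat()[[3,0,1,2]]
        j=inverse_kinematics([0.5,0.0,0.3],q)
        if j is not None and (best is None or abs(j[5])<best[0]): best=(abs(j[5]),q)
    return best[1]
def cam_rt(k):
    q=np.array(k["orientation"]); return R.from_quat(q[[1,2,3,0]]).as_matrix(), np.array(k["position"])
def to_plane(k,px,z):
    M,p=cam_rt(k); px=np.atleast_2d(px).astype(float)
    d=np.c_[(px[:,0]-k["cx"])/k["fx"],(px[:,1]-k["cy"])/k["fy"],np.ones(len(px))]@M.T
    return p+d*((z-p[2])/d[:,2])[:,None]
E
python3 - <<'E'
from h import *
names=["awl","chisel","scraper","burnisher","full_rack","empty_rack","awl_saddle","chisel_saddle","scraper_saddle","burnisher_saddle"]
for tag,pos,a in [("full",[0.50,0.26,0.36],-0.18),("empty",[0.48,-0.225,0.36],0.03)]:
    r.move_to(pos,down(a)); r.hold(0.3)
    k=vision.get_calibration("wrist"); im=vision.snapshot("wrist"); cv2.imwrite(f"pics/w_{tag}.png",im[:,:,::-1])
    np.savez(f"w_{tag}.npz",im=im,**k)
    print(tag,np.round(k["position"],3),np.round(telemetry.current_joints(),2),telemetry.current_t())
    for n in (names if tag=="full" else names[4:7]):
        print(n,[(np.round(d["at"],3).tolist(),round(float(d["score"]),2)) for d in models.mark_of(n,"wrist")[:5]])
    if tag=="full":
        for n in names[:4]:
            for d in models.regions_of(n,"wrist")[:2]:
                v,u=np.nonzero(d["pixels"]); print(n,round(float(d["score"]),2),len(u),u.mean(),v.mean(),u.min(),u.max(),v.min(),v.max())
E
```

```text
full [0.513 0.336 0.515] [0.36 0.22 1.28 0.   1.65 0.54] 2.425
awl [([0.575, 0.252, 0.044], 0.72)]
chisel [([0.249, 0.241, -0.001], 0.77), ([0.442, 0.279, 0.048], 0.55)]
scraper [([0.632, 0.245, 0.044], 0.73)]
burnisher []
full_rack [([0.536, 0.256, 0.001], 0.94)]
empty_rack [([0.514, -0.222, -0.003], 0.61)]
awl_saddle []
chisel_saddle [([0.509, 0.255, 0.046], 0.23)]
scraper_saddle []
burnisher_saddle []
awl 0.65 1598 302.1933667083855 149.62140175219025 293 311 74 197
chisel 0.97 1842 216.9011943539631 135.60803474484257 209 225 67 200
chisel 0.84 1617 107.47124304267162 186.6147186147186 46 159 159 211
scraper 0.6 2284 342.1120840630473 134.14492119089317 328 364 84 194
burnisher 0.57 1672 258.33133971291863 156.60466507177034 250 267 90 224
burnisher 0.48 347 219.80403458213257 158.5936599423631 200 236 133 183
empty [ 0.477 -0.148  0.515] [-0.57  0.16  1.34  0.    1.64 -0.6 ] 5.2417
full_rack []
empty_rack [([0.514, -0.224, -0.004], 0.57)]
awl_saddle []
```

```bash
python3 - <<'E'
import cv2,numpy as np
a=cv2.imread("pics/w_full.png")[40:250,150:430]; b=cv2.imread("pics/w_empty.png")[40:330,100:430]
cv2.imwrite("pics/cf.png",cv2.resize(a,None,fx=2.8,fy=2.8,interpolation=2)); cv2.imwrite("pics/ce.png",cv2.resize(b,None,fx=2,fy=2,interpolation=2))
E
```

```text
(no output)
```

View pics/cf.png

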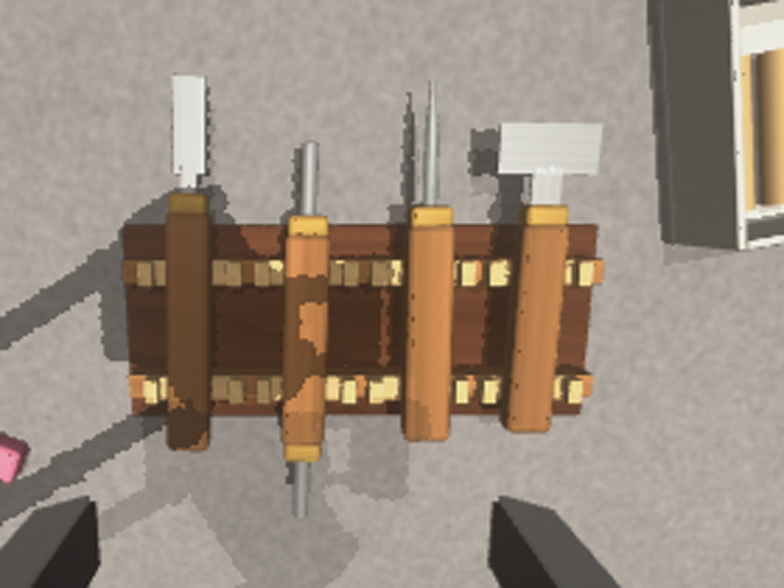

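View pics/ce.png

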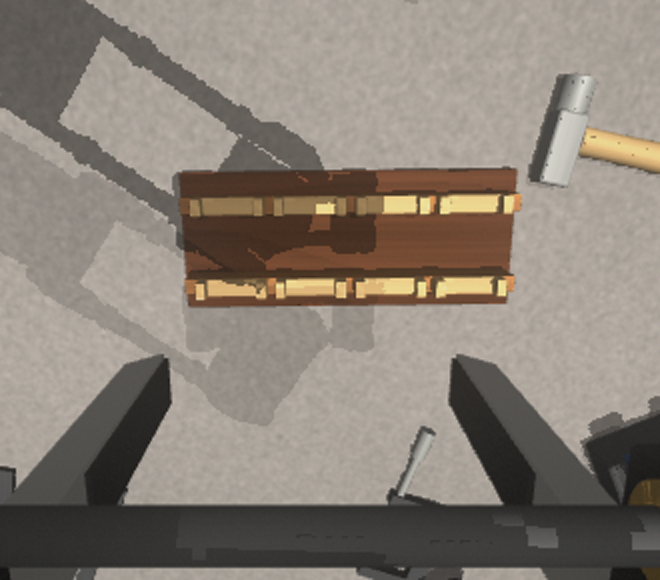

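The wrist views show all four handles square on the full rack at crop columns 188 (chisel), 305 (burnisher), 430 (awl) and 538 (scraper). The empty rack's eight saddles show at crop rows about 205 and 288. I'll convert these to world coordinates and check them against the known sizes.

```bash
python3 - <<'E'
from h import *
K=lambda t:{k:(v if v.ndim else float(v)) for k,v in np.load(f"w_{t}.npz").items() if k!="im"}
kf,ke=K("full"),K("empty")
F=lambda p:np.array(p)/2.8+[150,40]
E=lambda p:np.array(p)/2+[100,40]
for n,a,b,h in [("chisel",(188,194),(188,450),.069),("burnisher",(308,216),(301,460),.069),("awl",(432,206),(427,440),.070),("scraper",(547,206),(528,432),.068)]:
    P=to_plane(kf,F([a,b]),h); d=P[0]-P[1]; print(n,P.mean(0).round(4),"len",np.linalg.norm(d).round(4),"dir",np.arctan2(d[1],d[0]).round(3))
for t,k,c,z in [("full board",kf,F([(123,226),(598,226),(580,414),(133,416)]),.012),("empty board",ke,E([(180,174),(516,168),(508,303),(187,307)]),.012),("empty cheeks",ke,E([(190,207),(515,203),(507,287),(195,290)]),.057)]:
    P=to_plane(k,c,z); d=P[1]+P[2]-P[0]-P[3]; print(t,P.mean(0).round(4),"L",np.linalg.norm(d[:2])/2,"W",np.linalg.norm(P[0]-P[3]),np.linalg.norm(P[1]-P[2]),"yaw",np.arctan2(d[1],d[0]))
E
```

```text
chisel [0.4431 0.2808 0.069 ] len 0.143 dir 1.358
burnisher [0.5054 0.2606 0.069 ] len 0.1377 dir 1.367
awl [0.5753 0.257  0.07  ] len 0.1304 dir 1.415
scraper [0.635  0.2483 0.068 ] len 0.1262 dir 1.387
full board [0.5399 0.2571 0.012 ] L 0.28889874078077643 W 0.11946992858354784 0.11811227460822996 yaw -0.1765249238250121
empty board [ 0.5137 -0.2276  0.012 ] L 0.28959785850440484 W 0.11832173689064003 0.1196384736318031 yaw 0.04592069684802451
empty cheeks [ 0.514  -0.2265  0.057 ] L 0.2566396675715115 W 0.0676966126452371 0.06830155557410132 yaw 0.04180381105450899
```

Sizes check out. The measured handles come out 8 mm long at each brass ferrule, so I correct the origins for that. I'll move the chisel first.

```bash
cat >> h.py <<'E'
FULL=(np.array([.540,.257]),-.1765); EMPTY=(np.array([.5139,-.227]),.043)
TOOLS={"chisel":((.4423,.2769),-.213,.099),"burnisher":((.5054,.2606),-.204,.033),"awl":((.5747,.2530),-.156,-.033),"scraper":((.6343,.2444),-.184,-.099)}
def axy(a): return np.array([-np.sin(a),np.cos(a)])
def transfer(n, shift=.006, open0=.052, zc=.18, aout=None):
    o,a,x=TOOLS[n]; g=np.array(o)+shift*axy(a)
    gripper_to(open0,25)
    r.move_to([*g,zc],down(a)); r.move_l([*g,.09],vel=.15)
    print("hit" if r.move_l([*g,.063],vel=.05,guard=8) else "clear", telemetry.current_ee_pos())
    w=gripper_to(0.0,25); print("opening",telemetry.current_opening(),"force",telemetry.current_finger_force())
    r.move_l([*g,.10],vel=.06); r.move_l([*g,zc],vel=.15)
    b=EMPTY[1]; p=EMPTY[0]+x*np.array([np.cos(b),np.sin(b)])+shift*axy(b)
    r.move_to([*p,zc],down(b)); r.hold(.3); print("carry opening",telemetry.current_opening())
    r.move_l([*p,.085],vel=.12); h=r.move_l([*p,.0615],vel=.025,guard=4)
    print("placed",h,telemetry.current_ee_pos())
    gripper_to(open0); r.move_l([*p,zc],vel=.15); print("t",telemetry.current_t())
E
python3 - <<'E'
from h import *
transfer("chisel")
im=vision.snapshot("wrist"); cv2.imwrite("pics/p1.png",im[:,:,::-1])
im=vision.snapshot("top"); cv2.imwrite("pics/t1.png",cv2.resize(im[0:240,150:450,::-1],None,fx=2.4,fy=2.4,interpolation=2))
E
```

```text
clear [0.44359101 0.28281716 0.06285209]
opening 0.02379887613131447 force 25.000230967998505
carry opening 0.02394312208483036
placed True [ 0.61227518 -0.21662137  0.06316604]
t 17.1083
```

View pics/p1.png

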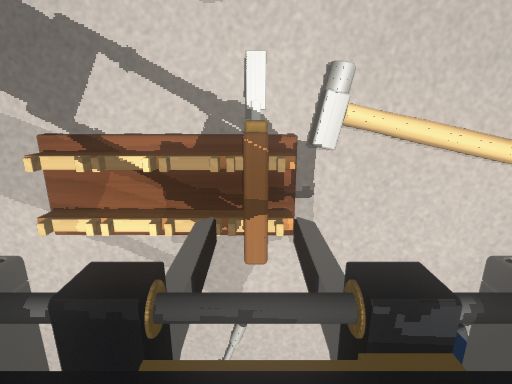

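View pics/t1.png

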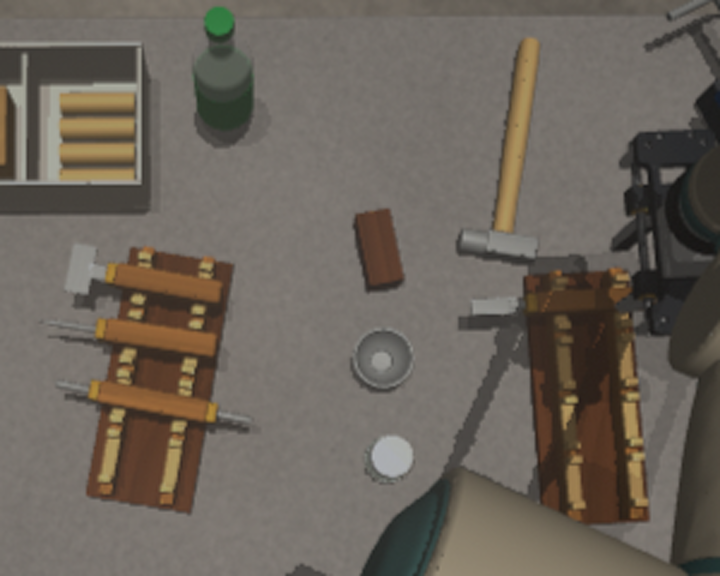

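The chisel lies square in the far saddle pair. The bottle base starts at about x=0.73, so the gripper body clears it by about 1 cm at the scraper. Continuing with the other three.

```bash
python3 - <<'E'
from h import *
transfer("burnisher",shift=0.0)
transfer("awl")
transfer("scraper",shift=.009,open0=.046)
r.move_to([.35,0,.4],down(0)); r.hold(.3)
for c in ("top","scene"):
    im=vision.snapshot(c); im=im[90:240,350:450] if c=="top" else im[160:270,90:340]
    cv2.imwrite(f"pics/{c}2.png",cv2.resize(im[:,:,::-1],None,fx=3.2,fy=3.2,interpolation=2))
models_top=[(n,[(np.round(d["at"],3).tolist(),round(float(d["score"]),2)) for d in models.mark_of(n,"top")[:3]]) for n in TOOLS]
b=EMPTY[1]
for n,l in models_top:
    for at,s in l:
        d=np.array(at[:2])-EMPTY[0]; print(n,s,np.round([d@[np.cos(b),np.sin(b)],d@axy(b),at[2]],3))
E
```

```text
clear [0.50542448 0.26063228 0.06284864]
opening 0.0246188003587993 force 24.99790459871292
carry opening 0.025063719046429317
placed True [ 0.54659598 -0.22543154  0.06315773]
t 28.0083
clear [0.5756717  0.25895501 0.06285592]
opening 0.025683583859236074 force 24.995396733283997
carry opening 0.025527721376510784
placed True [ 0.48040965 -0.22226044  0.06317165]
t 38.7917
clear [0.6359926  0.25328198 0.06283338]
opening 0.02575760531634043 force 24.99110609292984
carry opening 0.026126042797282662
placed True [ 0.4143925  -0.22211598  0.06327144]
t 49.7083
chisel 0.75 [-0.244  0.48  -0.003]
chisel 0.67 [-0.184  0.799  0.002]
chisel 0.62 [ 0.037 -0.001  0.046]
burnisher 0.88 [0.036 0.002 0.047]
scraper 0.34 [0.076 0.479 0.039]
```

View pics/top2.png

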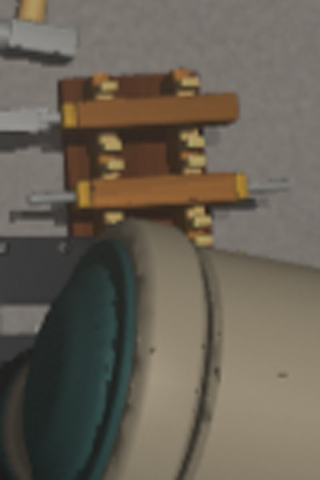

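View pics/scene2.png

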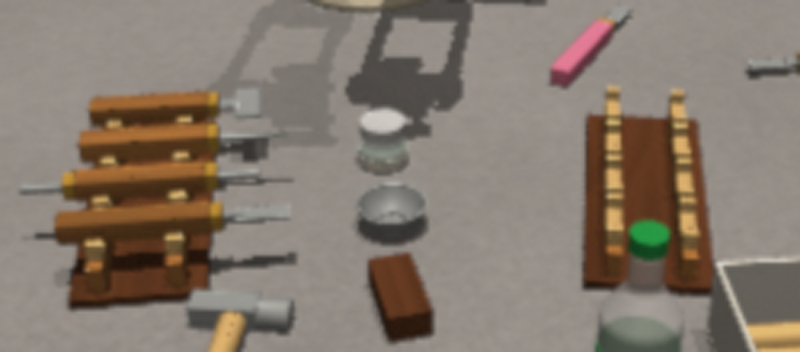

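The scene view shows all four tools lying level in the empty rack, but the arm hides half of it from the top camera. I'll move the arm aside and check once more.

```bash
python3 - <<'E'
from h import *
r.move_to([.3,.45,.35],down(0)); r.hold(.3)
im=vision.snapshot("top"); cv2.imwrite("pics/top3.png",cv2.resize(im[90:240,340:450,::-1],None,fx=4,fy=4,interpolation=2))
b=EMPTY[1]
for n in TOOLS:
    for m in models.mark_of(n,"top")[:4]:
        at=m["at"]; d=np.array(at[:2])-EMPTY[0]
        if abs(d[1])<.1: print(n,round(float(m["score"]),2),np.round([d@[np.cos(b),np.sin(b)],d@axy(b),at[2]],3))
E
```

```text
chisel 0.75 [ 0.1   -0.002  0.045]
burnisher 0.96 [0.036 0.    0.045]
burnisher 0.19 [ 0.101 -0.002  0.044]
awl 0.68 [-0.029  0.002  0.044]
scraper 0.89 [-0.093 -0.     0.044]
scraper 0.22 [0.099 0.001 0.044]
```

View pics/top3.png

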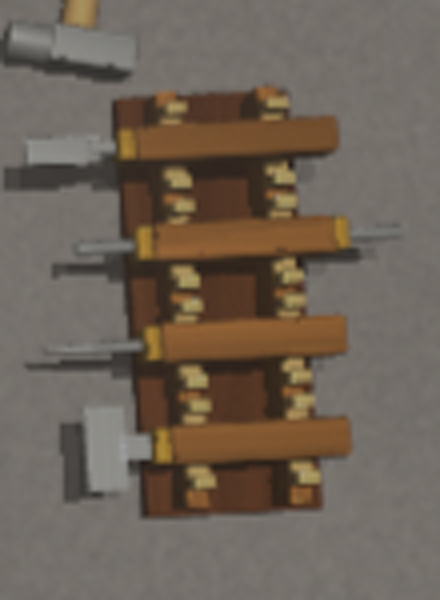

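The top view shows the chisel (row 138), burnisher (237), awl (338) and scraper (440) each centred in its saddles. The networks put every tool within 6 mm of its place and at seat height.

```bash
python3 -c "
from plant import r
print(r.sign_off())"
```

```text
the job is handed in; nothing more can be done
None
```

I moved all four tools into the empty rack in reverse order, each lying flat and centred in its own saddles, and handed the job in; no verdict came back.

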